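Fetch the tealight lamp from behind the ornaments to its charger

TASK

The little tealight lamp stands hemmed in behind the jar, the bear figurine and the cloche: move those three onto the wooden tray so they all stand there together, then set the lamp centred on the round grey charging puck, and only then put the jar, the figurine and the cloche back, each centred on the coaster it came from. Keep all four upright the whole time, set them down gently, and do not disturb the potted cactus.

Things in the scene. Friction and masses are not known exactly. Their poses are not given: they have to be found in the camera images.
- lamp: Tealight-style lamp, loose, 70 g: white plastic drum, diameter 50, 36 mm high, with a small pale-yellow flame on top (16 mm wide, total height 52 mm) and a tiny switch low on its side (below 10 mm, on its -x side). Starts directly on the dark mat, in the middle of the other three. Origin: centre of its underside, z up.
- jar: Squat redware (terracotta) jar, loose, about 400 g: belly diameter 80 mm at height 20 to 46 mm, above it a straight upright neck, diameter 58 mm, from height 64 to the closed flat top at 90 mm. Origin: centre of its underside, z up. Starts on coaster_square.
- figurine: White ceramic seated storyteller bear with two cubs, loose, about 350 g: base diameter 72 mm, narrowing to a straight round head, diameter 44 mm, from height 76 to 112 mm; total height 116 mm (ears to 122). Its face (-x side) has a small snout at height 76 to 92 mm, 6 mm proud; above that the head is plain. Origin: centre of its underside, z up. Starts on coaster_round.
- cloche: Round glass dome fixed to a wooden base, with a dark wooden knob on top, one loose piece, about 300 g: base diameter 74 mm, 10 mm high; dome diameter 66 mm up to height 45, rounded in to its top at 74 mm; knob a straight cylinder, diameter 24 mm, from height 74 to 98 mm. Origin: centre of its underside, z up. Starts on coaster_hex.
- coaster_square: Fixed square pale marble coaster, 90 x 90 mm, 6 mm thick, lying on the mat; the jar's place. Origin: centre of its underside, so its top is 6 mm above; z up.
- coaster_round: Fixed round cork coaster, diameter 92 mm, 6 mm thick, lying on the mat; the figurine's place. Origin: centre of its underside, so its top is 6 mm above; z up.
- coaster_hex: Fixed hexagonal dark wood coaster, 100 mm over the corners, 6 mm thick, lying on the mat; the cloche's place. Origin: centre of its underside, so its top is 6 mm above; z up.
- tray: Fixed light wooden tray, the side area: outside 180 (x) by 340 mm (y), rim 14 mm high and 6 mm thick, flat inner floor 168 x 328 mm lying 6 mm above the origin. Origin: centre of its underside; y along its long side, z up.
- puck: Fixed round grey charging puck, a flat disc of diameter 80, 8 mm high, lying on the table between mat and tray. Origin: centre of its underside, so its top is 8 mm above; z up.
- cactus: Bystander: small terracotta pot with a green cactus, loose, 64 mm wide, 94 mm high, beyond the work. Origin: centre of its underside.
Mind the look-alikes: they are no part of the job. Leave any purple or turquoise look-alike of the cloche alone. Of the things that look like the lamp, take the one that is farthest to the robot's right at the start.

How it is judged:
By the outcome, as a careful person would: the job done as asked, in the order asked, and still so for the second after the job is handed in, with the robot touching nothing.
It also fails if it takes over 144 s, if anything falls off the work surface, if the arm or the gripper's body presses on something with over 40 N, if the wrist force passes 120 N, or if a joint passes its speed limit or range.

ROBOT

A 7-joint arm with a two-finger parallel gripper is mounted at the origin on the work surface. World frame = base frame: x ahead of the robot, y to its left, z up, the work surface at z = 0. Lengths are in m, angles in rad, forces in N, time in s.
With the tool pointing down it reaches from about 0.425 to 0.875 m from the base axis. Payload 4.7 kg.
Tool frame: the origin (TCP) lies between the finger pads; the fingertips stand 14 mm ahead of it and the grasp point (between the pads) lies 5 mm behind it; z points along the fingers, y is the line along which they close (so a half turn about z gives the same grasp; the last joint's range is limited). The gripper opens to 87 mm and grips with 3 to 60 N. Pads are 19 mm wide; open, the fingers measure 117 mm over their backs; the gripper's body (75 mm by 190 mm) begins 51 mm behind the grasp point.
Start: joints at [1.316, 0.321, -0.07, 1.45, 0.023, 1.371, -0.057], TCP at [0.173, -0.627, 0.237] pointing down, gripper open.
Joint ranges: [-2.86, 2.86], [-0.3, 2.09], [-1.38, 1.24], [0.06, 2.45], [-1.56, 4.7], [0.09, 2.05], [-2.69, 2.69]. Speed limits (rad/s): [2.57, 2.57, 3.14, 3.14, 3.14, 3.14, 3.14].

INTERFACE

Orientations are given as a rotation vector (axis times angle).
In Python, from bench import ctrl gives the robot as it stands.
- The arm moves only by the shell command python3 -m inch 'ROWS' [OPENING] [FORCE]. ROWS is JSON, a list of rows, each a list of 6 numbers: the shift along the world's x, y, z in mm, then the turn, a rotation vector about the world's x, y, z in degrees. In form: [[tx, ty, tz, rx, ry, rz], ...]. A call has 1 to 20 rows; each row is the pose to reach, as a shift and turn from the pose commanded when the call began; what a row does not reach only later rows make up. A row lasts 1/8 s, in which the tool goes at most 62.5 mm and 10.7 degrees, less where a joint would pass 70% of its speed; a pose out of reach is approached as far as the arm can. A call with a gripper value outside its range is refused whole. OPENING is the finger opening in mm, from 0 to 87, set as the call begins (- or left out, the last holds). The fingers move at their own pace and stop on an object; FORCE is the grip in N (left out, the last holds). Time passes only in rows, so rows that repeat a pose let the fingers close. It gives the time, the measured TCP pose, the force, the opening and the grip force at its end, in the units of the state.
- ctrl.get_state(): the state, without advancing time (a new reading comes with each control period).
- ctrl.get_image(name): name is "scene" or "side" or "wrist"; returns (picture, depth): 480x640x3 uint8, red, green, blue; 480x640 float32, m along the optical axis (not along the pixel's ray), 0 where there is no reading.
- ctrl.camera_params(name): a dict with "mtx" (3x3 intrinsics, pixels), "T" (4x4, takes a point from camera to world coordinates). Camera axes: x right, y down, z forward; pixel columns grow to the right and rows downward; lengths in m; the calibration is good to about 2 mm. A picture is of the moment at which its call begins: read the wrist's pose just before it. camera_params takes no time and is no camera call; for the wrist camera it gives the pose at the moment of the call.
- ctrl.close_job(): hands the job in; it is judged then, once.
The state is a dict: "time": time; "joint_positions": joint angles; "qd": joint speeds; "joint_torque": joint torques, N m; "position": TCP position; "tool_rot": TCP orientation; "ft_force": force on the tool from outside, world axes, zero at the start; "torque": the same for the moment, N m; "grip_width": opening from 0.0 (shut) to 1.0 (fully open); "grip_force": force on a finger pad.
Only numpy, scipy, OpenCV 4.12 (cv2) and the standard library are available. Lean on these libraries where they do the work, as an engineer would, in place of code of your own. Each camera call takes 0.05 s, during which the arm holds its last target. There are 200 camera calls.

## Working session

There is one attempt and no reset: what is moved stays moved. The work goes in short steps, Python scripts to look and compute and a shell command to move; the robot and the scene stay as the last step left them, time stands still between calls to the robot, and variables do not carry over. Pictures are saved under pics/ and viewed, at most 14 in all, crops included, and the job is handed in when it is done.

```bash
ls; mkdir -p pics; cat > h.py <<'E'
import numpy as np, cv2
from bench import ctrl
def grab(n):
    P=ctrl.camera_params(n); im,d=ctrl.get_image(n); return im,d,P
def save(im,f): cv2.imwrite('pics/'+f,im[:,:,::-1])
def ray(P,u,v,z):
    K=np.array(P['mtx']);T=np.array(P['T']); r=T[:3,:3]@np.linalg.solve(K,[u,v,1.0]); o=T[:3,3]
    return o+r*(z-o[2])/r[2]
def cloud(d,P):
    K=np.array(P['mtx']);T=np.array(P['T']); v,u=np.mgrid[:480,:640]
    c=np.stack([(u-K[0,2])/K[0,0]*d,(v-K[1,2])/K[1,1]*d,d],-1)
    return c@T[:3,:3].T+T[:3,3]
E
python3 - <<'E'
from h import *
for n in ('scene','side'):
    im,d,P=grab(n); save(im,n+'0.png'); np.savez('pics/'+n+'0.npz',im=im,d=d,mtx=P['mtx'],T=P['T']); print(n,np.round(P['T'],3).tolist())
print(ctrl.get_state())
E
```

```text
pics
scene [[0.356, 0.693, -0.628, 1.309], [0.935, -0.267, 0.235, -0.294], [-0.005, -0.67, -0.742, 0.939], [0.0, 0.0, 0.0, 1.0]]
side [[-0.997, -0.052, 0.062, 0.491], [-0.08, 0.579, -0.811, 0.872], [0.006, -0.813, -0.582, 0.677], [0.0, 0.0, 0.0, 1.0]]
{'time': 0.1, 'joint_positions': array([ 1.31611776,  0.32176886, -0.07012286,  1.45156689,  0.02257993,
        1.37080683, -0.05691417]), 'qd': array([ 9.55432209e-04, -2.72573280e-04, -7.97727199e-04, -2.23768485e-03,
        1.45593764e-03, -9.88458914e-04,  7.27648156e-05]), 'joint_torque': array([ 5.95276979e-04, -4.92570841e+01, -4.05461323e-01, -3.13399136e+01,
       -6.41982467e-02,  3.94952728e-02,  7.99754571e-05]), 'position': array([ 0.17246572, -0.62620189,  0.23555121]), 'tool_rot': array([-3.11153468e+00, -4.20765772e-01,  4.67833117e-04]), 'ft_force': array([ 0.34888482, -0.15620581,  0.4654143 ]), 'torque': array([-0.04656043, -0.03170682,  0.02190025]), 'grip_force': 0.0, 'grip_width': 0.9968211088527191}
```

View pics/scene0.png

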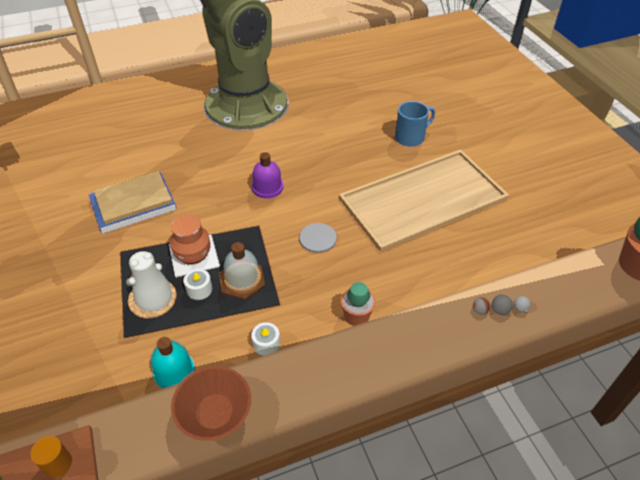

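View pics/side0.png

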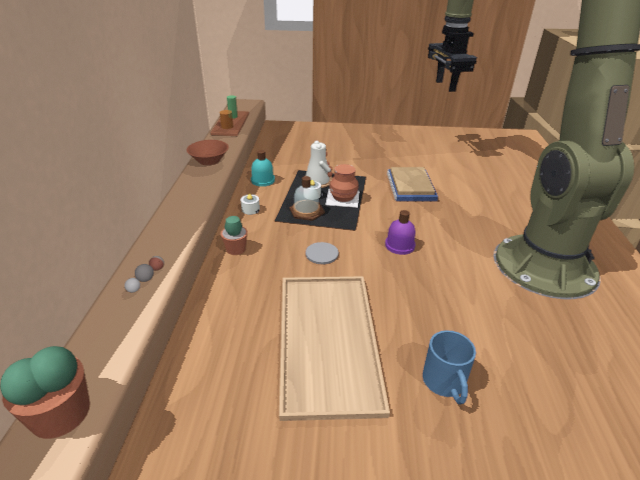

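Scene view: lamp candidates are the one on the mat at (198,284) and the one off the mat at (265,338). The mat one is further to the robot's right (-y is image left) and stands between the jar (190,240), bear (150,285) and cloche (240,272). Purple (267,177) and turquoise (172,362) domes are look-alikes. Puck is at (318,237), tray centre about (424,197), cactus (358,300).

```bash
cat > m.py <<'E'
from h import *
from scipy.optimize import least_squares
def circ(p,r=None):
    p=p[:,:2]; c0=p.mean(0)
    if r: f=least_squares(lambda q:np.hypot(*(p-q).T)-r,c0,loss='soft_l1',f_scale=.001); return np.r_[f.x,r,len(p)]
    f=least_squares(lambda q:np.hypot(*(p-q[:2]).T)-q[2],np.r_[c0,.03],loss='soft_l1',f_scale=.001); return np.r_[f.x,len(p)]
def load(n):
    z=np.load('pics/'+n+'0.npz'); return z['im'],z['d'],{'mtx':z['mtx'],'T':z['T']}
E
python3 - <<'E'
from m import *
np.set_printoptions(precision=4,suppress=True)
seeds=dict(jar=(187,225,.09),fig=(142,258,.11),cloche=(238,250,.098),lamp=(197,276,.05),lamp2=(265,331,.05),cactus=(358,290,.09),puck=(318,237,.008),purple=(265,160,.09),turq=(165,345,.09),mug=(412,110,.09))
C={n:load(n) for n in('scene','side')}
W={n:cloud(c[1],c[2]) for n,c in C.items()}
S={k:ray(C['scene'][2],*v) for k,v in seeds.items()}
for k,v in S.items(): print(k,v)
sl=dict(jar=[(.072,.094,.029),(.028,.05,.04)],fig=[(.1,.116,.022)],cloche=[(.082,.102,.012)],lamp=[(.012,.034,.025),(.04,.05,.008)],lamp2=[(.012,.034,.025)])
for k,L in sl.items():
  for a,b,r in L:
    P=[]
    for n in W:
        w=W[n]; ok=(C[n][1]>0)&(w[...,2]>a)&(w[...,2]<b)&(np.hypot(w[...,0]-S[k][0],w[...,1]-S[k][1])<r+.012)
        p=w[ok]
        if len(p)>8: P.append(p); print(k,n,a,circ(p,r))
    print('  both',circ(np.vstack(P),r))
im,d,P=C['scene']
hsv=cv2.cvtColor(im,cv2.COLOR_RGB2HSV)
for n in W:
    im,d,P=C[n]; g=cv2.cvtColor(im,cv2.COLOR_RGB2HSV); w=W[n]
    near=np.hypot(w[...,0]-S['puck'][0],w[...,1]-S['puck'][1])<.07
    m=((g[...,1]<50)&near&(d>0)).astype(np.uint8)
    cs,_=cv2.findContours(m,0,1); c=max(cs,key=cv2.contourArea)[:,0]
    q=np.array([ray(P,u,v,.008) for u,v in c]); print('puck',n,circ(q))
# tray corners from scene outer rim top z=.014
for n,pts in (('scene',[(341,198),(461,152),(507,194),(383,245)]),('side',[(281,278),(369,277),(386,413),(279,411)])):
    q=np.array([ray(C[n][2],*p,.014) for p in pts]); print('tray',n,q[:,:2].tolist(),q.mean(0))
s=C['scene'][0][215:365,105:305]; save(cv2.resize(s,None,fx=4,fy=4,interpolation=2),'crop.png')
E
```

```text
jar [ 0.4787 -0.2531  0.09  ]
fig [ 0.5505 -0.3501  0.11  ]
cloche [ 0.5854 -0.1772  0.098 ]
lamp [ 0.5793 -0.2626  0.05  ]
lamp2 [ 0.7451 -0.1777  0.05  ]
cactus [0.748 0.    0.09 ]
puck [0.5343 0.0053 0.008 ]
purple [ 0.3469 -0.0483  0.09  ]
turq [ 0.7366 -0.3478  0.09  ]
mug [0.2997 0.34   0.09  ]
jar scene 0.072 [  0.4846  -0.256    0.029  246.    ]
jar side 0.072 [  0.4813  -0.256    0.029  145.    ]
  both [  0.484  -0.256   0.029 391.   ]
jar scene 0.028 [  0.4845  -0.256    0.04   261.    ]
jar side 0.028 [  0.4813  -0.2559   0.04   192.    ]
  both [  0.4838  -0.256    0.04   453.    ]
fig scene 0.1 [ 0.5637 -0.3524  0.022  52.    ]
fig side 0.1 [ 0.5612 -0.3518  0.022  75.    ]
  both [  0.5624  -0.352    0.022  127.    ]
cloche scene 0.082 [  0.5852  -0.1776   0.012  114.    ]
cloche side 0.082 [ 0.582  -0.1774  0.012  56.    ]
  both [  0.5845  -0.1776   0.012  170.    ]
lamp scene 0.012 [  0.5759  -0.265    0.025  170.    ]
lamp side 0.012 [ 0.5725 -0.2641  0.025  20.    ]
  both [  0.5756  -0.2648   0.025  190.    ]
lamp scene 0.04 [  0.5811  -0.2627   0.008  170.    ]
lamp side 0.04 [ 0.5645 -0.2587  0.008  17.    ]
  both [  0.5796  -0.2627   0.008  187.    ]
lamp2 scene 0.012 [  0.7407  -0.1776   0.025  199.    ]
lamp2 side 0.012 [  0.7374  -0.1777   0.025  150.    ]
  both [  0.7401  -0.1776   0.025  349.    ]
puck scene [ 0.5339  0.0044  0.0395 92.    ]
puck side [ 0.5282  0.0114  0.0404 78.    ]
tray scene [[0.44771731543326443, 0.09446895904261865], [0.40544342328775973, 0.4294519989949715], [0.571709507316212, 0.4511857302170887], [0.6094028124111583, 0.12253651591090486]] [0.5086 0.2744 0.014 ]
tray side [[0.6122017410649107, 0.11979085788255617], [0.41694453914590435, 0.09927332515168574], [0.397915719584102, 0.43499120872752506], [0.5718319641457595, 0.44608709092521703]] [0.4997 0.275  0.014 ]
```

View pics/crop.png

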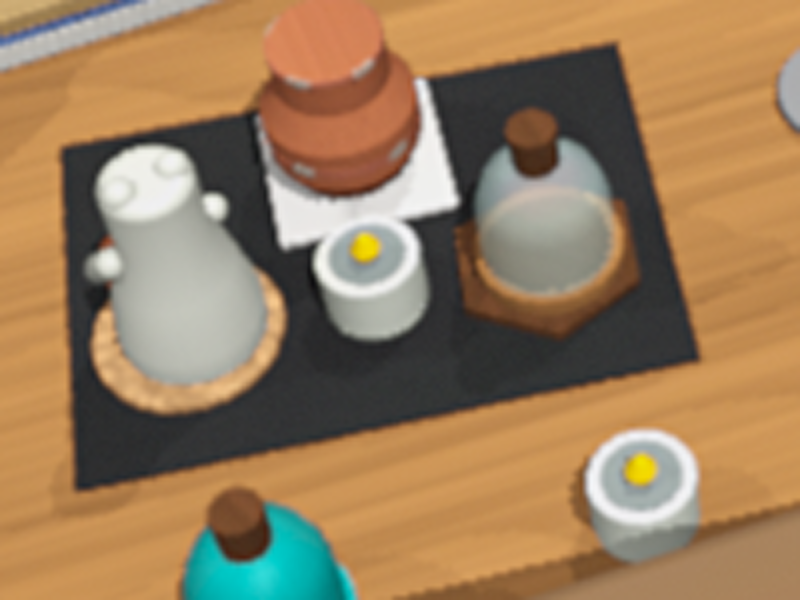

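The crop confirms it: the mat lamp at crop (370,280) is hemmed in by jar, bear and cloche, and is the rightmost. The other one at crop (640,490) is the look-alike. I'll move to a hover over the mat for a wrist view.

```bash
python3 -m inch '[[15,15,10,0,0,-1],[45,45,25,0,0,-3],[80,80,45,0,0,-5],[120,120,65,0,0,-7],[160,160,85,0,0,-9],[200,200,105,0,0,-11],[240,240,120,0,0,-12],[280,280,130,0,0,-13],[310,315,140,0,0,-14],[335,340,145,0,0,-15],[350,355,150,0,0,-15.4],[357,366,150,0,0,-15.4],[357,366,150,0,0,-15.4],[357,366,150,0,0,-15.4]]' 87 20; python3 - <<'E'
from h import *
im,d,P=grab('wrist'); save(im,'w1.png'); np.savez('pics/w10.npz',im=im,d=d,mtx=P['mtx'],T=P['T']); print(np.round(P['T'],3).tolist())
s=ctrl.get_state(); print(s['position'],s['tool_rot'],s['joint_positions'],s['time'])
E
```

```text
time: 1.85
position: [0.5287, -0.2619, 0.3862]
tool_rot: [3.141, -0.003, -0.002]
ft_force: [-1.0, 0.7, -1.1]
grip_width: 1.001
grip_force: 0.0
[[-0.002, -0.961, -0.277, 0.604], [-1.0, 0.002, 0.001, -0.261], [-0.0, 0.277, -0.961, 0.535], [0.0, 0.0, 0.0, 1.0]]
[ 0.52868949 -0.26205024  0.38633277] [ 3.14100925e+00 -3.44278989e-03 -1.30225361e-03] [ 0.7406739   0.18768221 -0.38968177  1.33297969  0.07192383  1.63511804
 -1.21121973] 1.9
```

View pics/w1.png

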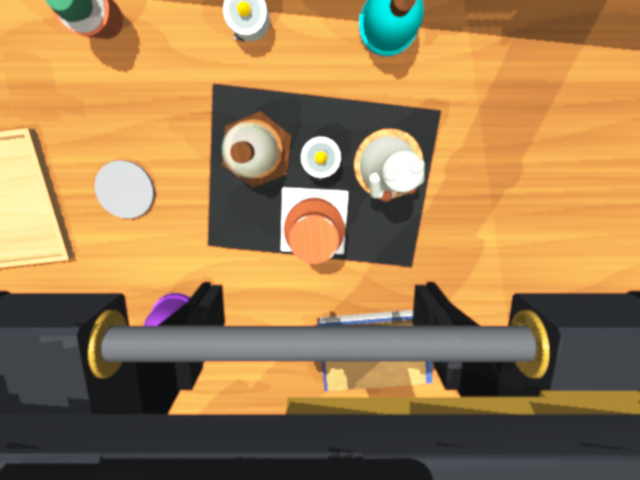

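The wrist view shows the cloche (250,150), lamp (320,157), bear (392,165), jar (315,225), puck (124,189), look-alike lamp (245,15) and the tray at the left edge. Next I'll measure tops and coasters in this view.

```bash
python3 - <<'E'
from m import *
np.set_printoptions(precision=4,suppress=True)
im,d,P=load('w1'); w=cloud(d,P); 
S=dict(jar=(.483,-.256),fig=(.5625,-.352),cloche=(.584,-.1776),lamp=(.575,-.2645))
for k,z0,z1,r in (('jar',.088,.1,.029),('fig',.113,.135,.022),('cloche',.098,.11,.012),('lamp',.033,.042,.025)):
    ok=(d>0)&(w[...,2]>z0)&(w[...,2]<z1)&(np.hypot(w[...,0]-S[k][0],w[...,1]-S[k][1])<r+.015)
    c=max(cv2.findContours(ok.astype(np.uint8),0,1)[0],key=cv2.contourArea)[:,0]
    z=np.median(w[ok][:,2]); q=np.array([ray(P,u,v,z) for u,v in c]); print(k,z,circ(q),'hull',cv2.minEnclosingCircle((q[:,:2]*1000).astype(np.float32)))
g=cv2.cvtColor(im,cv2.COLOR_RGB2HSV)
def cont(m,z):
    c=max(cv2.findContours(m.astype(np.uint8),0,1)[0],key=cv2.contourArea)[:,0]; return c,np.array([ray(P,u,v,z) for u,v in c])
box=np.zeros((480,640),bool)
b=box.copy(); b[150:230,85:165]=1
c,q=cont(b&(g[...,1]<60),.008); print('puck',circ(q))
b=box.copy(); b[180:262,270:360]=1
c,q=cont(b&(g[...,1]<40)&(g[...,2]>180),.006); r=cv2.minAreaRect((q[:,:2]*1000).astype(np.float32)); print('square',r)
# non-mat regions inside mat: cork, hex
mat=(g[...,2]<70)
for n,(u0,v0,u1,v1) in dict(cork=(345,118,436,215),hex=(214,100,300,195)).items():
    b=box.copy(); b[v0:v1,u0:u1]=1
    c,q=cont(b&~mat,.006); print(n,circ(q,.046 if n=='cork' else None), cv2.minEnclosingCircle((q[:,:2]*1000).astype(np.float32)),cv2.boundingRect(c))
for n in ('w1','scene'):
    pass
E
```

```text
jar 0.09945008065494129 [  0.4785  -0.2572   0.0318 194.    ] hull ((497.8432312011719, -254.42172241210938), 25.25376319885254)
fig 0.12595769659351255 [  0.5646  -0.3499   0.0214 118.    ] hull ((564.1873168945312, -349.8012390136719), 22.326610565185547)
cloche 0.10830396517373636 [ 0.5838 -0.178   0.0117 65.    ] hull ((583.4993286132812, -178.1394500732422), 12.651597023010254)
lamp 0.04056423940301171 [  0.5742  -0.2645   0.0241 112.    ] hull ((574.200439453125, -264.5144958496094), 24.816579818725586)
puck [  0.5297   0.0052   0.0393 163.    ]
square ((484.1392517089844, -254.05227661132812), (91.58688354492188, 92.31747436523438), 86.69892883300781)
cork [  0.5602  -0.3658   0.046  383.    ] ((545.747802734375, -372.9884338378906), 73.22698211669922) (352, 127, 84, 88)
hex [  0.5825  -0.1773   0.0466 210.    ] ((582.1026611328125, -177.68035888671875), 51.30409622192383) (220, 110, 72, 77)
```

```bash
python3 - <<'E'
from m import *
np.set_printoptions(precision=4,suppress=True)
for n in('w1','scene','side'):
    im,d,P=load(n); w=cloud(d,P)
    def med(x,y,r=.008):
        ok=(d>0)&(np.hypot(w[...,0]-x,w[...,1]-y)<r)&(w[...,2]<.2); return (round(float(np.median(w[ok][:,2])),4),int(ok.sum())) if ok.any() else None
    print(n,dict(table=med(.62,-.06),table2=med(.45,-.02),mat=med(.64,-.26),mat2=med(.63,-.22),puck=med(.53,.005),tray=med(.5,.275),jar=med(.483,-.256),knob=med(.584,-.1775,.005)))
    ok=(d>0)&(w[...,2]>.0105)&(w[...,2]<.022)&(w[...,0]>.36)&(w[...,0]<.66)&(w[...,1]>.07)&(w[...,1]<.48)
    print(cv2.minAreaRect((w[ok][:,:2]*1000).astype(np.float32)))
E
```

```text
w1 {'table': (0.0003, 119), 'table2': (0.0008, 91), 'mat': (0.0042, 125), 'mat2': (0.0045, 124), 'puck': (0.0084, 102), 'tray': None, 'jar': (0.1006, 143), 'knob': (0.1084, 65)}
((515.0693969726562, 154.6558074951172), (180.62725830078125, 101.35176849365234), 6.161546230316162)
scene {'table': (0.0001, 38), 'table2': (-0.0004, 29), 'mat': (0.0039, 38), 'mat2': (0.0046, 42), 'puck': (0.0077, 34), 'tray': (0.0064, 29), 'jar': (0.0997, 37), 'knob': (0.1075, 19)}
((504.23260498046875, 273.7713623046875), (185.638427734375, 344.4423522949219), 6.343381404876709)
side {'table': (-0.0016, 20), 'table2': (-0.001, 18), 'mat': (0.0023, 12), 'mat2': (0.0024, 16), 'puck': (0.0068, 20), 'tray': (0.005, 39), 'jar': (0.0986, 10), 'knob': (0.1074, 6)}
((500.07745361328125, 274.9423828125), (180.2617950439453, 343.61981201171875), 6.4169111251831055)
```

```bash
python3 -m inch '[[-10,2,-15,0,0,0],[-25,4,-50,0,0,0],[-40,6,-90,0,0,0],[-46,6,-130,0,0,0],[-46,6,-170,0,0,0],[-46,6,-205,0,0,0],[-46,6,-235,0,0,0],[-46,6,-260,0,0,0],[-46,6,-278,0,0,0],[-46,6,-288,0,0,0],[-46,6,-294,0,0,0],[-46,6,-294,0,0,0],[-46,6,-294,0,0,0]]' 87 25
python3 -m inch '[[0,0,0,0,0,0],[0,0,0,0,0,0],[0,0,0,0,0,0],[0,0,0,0,0,0],[0,0,0,0,0,0],[0,0,0,0,0,0]]' 40 25
```

```text
time: 3.52
position: [0.4841, -0.2549, 0.0933]
tool_rot: [3.141, 0.0, 0.002]
ft_force: [-0.3, -0.5, 0.4]
grip_width: 1.006
grip_force: 0.0
time: 4.28
position: [0.4837, -0.2554, 0.0928]
tool_rot: [3.141, -0.001, 0.001]
ft_force: [-0.8, -2.4, 0.6]
grip_width: 0.658
grip_force: 25.0
```

```bash
python3 -m inch '[[0,0,5,0,0,0],[0,0,20,0,0,0],[0,0,45,0,0,0],[0,0,75,0,0,0],[0,0,105,0,0,0],[0,5,130,0,0,0],[3,20,145,0,0,0],[8,45,150,0,0,0],[14,80,150,0,0,0],[20,120,150,0,0,0],[26,160,150,0,0,0],[30,200,150,0,0,0],[30,240,150,0,0,0],[30,280,150,0,0,0],[30,320,150,0,0,0],[30,360,150,0,0,0],[30,400,150,0,0,0],[28,440,150,0,0,0],[24,480,150,0,0,0],[20,520,150,0,0,0]]'
python3 -m inch '[[-4,36,0,0,0,0],[-8,66,0,0,0,0],[-11,90,-3,0,0,0],[-13,105,-15,0,0,0],[-13,114,-35,0,0,0],[-13,114,-60,0,0,0],[-13,114,-85,0,0,0],[-13,114,-110,0,0,0],[-13,114,-128,0,0,0],[-13,114,-140,0,0,0],[-13,114,-147,0,0,0],[-13,114,-150,0,0,0],[-13,114,-152,0,0,0],[-13,114,-152,0,0,0],[-13,114,-152,0,0,0]]'
```

```text
time: 6.78
position: [0.5021, 0.2674, 0.2424]
tool_rot: [3.141, 0.002, -0.002]
ft_force: [0.7, -0.7, -4.8]
grip_width: 0.661
grip_force: 25.0
time: 8.65
position: [0.4908, 0.3795, 0.091]
tool_rot: [-3.141, -0.0, -0.001]
ft_force: [-0.1, 0.3, -3.0]
grip_width: 0.657
grip_force: 25.0
```

```bash
python3 -m inch '[[0,0,-1,0,0,0],[0,0,-1.5,0,0,0],[0,0,-2,0,0,0],[0,0,-2.5,0,0,0],[0,0,-2.5,0,0,0]]'

```

```text
time: 9.28
position: [0.4909, 0.3793, 0.0888]
tool_rot: [3.141, -0.0, 0.001]
ft_force: [-2.2, -2.7, 3.8]
grip_width: 0.66
grip_force: 25.0
```

```bash
python3 -m inch '[[0,0,0,0,0,0],[0,0,0,0,0,0],[0,0,0,0,0,0],[0,0,10,0,0,0],[0,0,35,0,0,0],[0,0,75,0,0,0],[0,0,115,0,0,0],[0,-20,145,0,0,0],[0,-60,150,0,0,0],[5,-110,150,0,0,0]]' 87
python3 - <<'E'
from m import *
for n in('w1','scene','side'):
    im,d,P=load(n); w=cloud(d,P)-[.5635,-.351,0]; r=np.hypot(w[...,0],w[...,1])
    for z0,z1 in((.07,.08),(.08,.09),(.09,.1),(.1,.12),(.127,.14)):
        ok=(d>0)&(r<.05)&(r>(.026 if z0<.12 else 0))&(w[...,2]>z0)&(w[...,2]<z1); p=w[ok]*1000
        print(n,z0,len(p),p[::max(1,len(p)//6),:2].round().astype(int).tolist())
E
```

```text
time: 10.52
position: [0.4953, 0.2701, 0.2398]
tool_rot: [-3.14, -0.005, -0.004]
ft_force: [1.2, -1.0, -0.6]
grip_width: 1.003
grip_force: 0.0
w1 0.07 73 [[25, -6], [-16, 29], [-19, 19], [-21, 16], [-23, 24], [-25, 20], [-27, 17]]
w1 0.08 65 [[10, -29], [-7, 27], [-9, 25], [-11, 25], [-14, 27], [-15, 22], [-18, 23]]
w1 0.09 7 [[-25, -9], [-25, -10], [-26, -5], [-26, -6], [-26, -7], [-26, -8], [-26, -9]]
w1 0.1 0 []
w1 0.127 418 [[15, 5], [9, -18], [5, -15], [2, -6], [-1, 12], [-5, 19], [-15, -2]]
scene 0.07 91 [[-9, 29], [12, -23], [10, -28], [22, -16], [28, -1], [26, -2], [29, -6]]
scene 0.08 43 [[-12, 23], [3, -28], [6, -29], [10, -25], [12, -24], [24, -12], [26, -12]]
scene 0.09 1 [[26, 6]]
scene 0.1 2 [[26, -2], [27, -4]]
scene 0.127 122 [[-2, 9], [0, 7], [0, -1], [1, -10], [8, -12], [14, -13], [19, -1]]
side 0.07 29 [[-26, 5], [-6, 26], [-18, 28], [6, 27], [-15, 33], [8, 27], [-15, 29], [-18, 30]]
side 0.08 9 [[-9, 25], [9, 26], [6, 26], [-15, 22], [-20, 19], [-9, 28], [-12, 26], [-15, 32], [-18, 26]]
side 0.09 3 [[-28, -5], [-28, -2], [-17, 20]]
side 0.1 1 [[-17, 20]]
side 0.127 18 [[9, -11], [0, -16], [3, -10], [-1, 7], [-1, 13], [1, 18]]
```

```bash
python3 -m inch '[[8,-50,0,0,0,0],[16,-100,0,0,0,0],[24,-150,0,0,0,0],[32,-205,0,0,0,0],[40,-260,0,0,0,0],[48,-315,0,0,0,0],[56,-370,0,0,0,0],[62,-425,0,0,0,0],[66,-480,0,0,0,0],[68,-530,0,0,0,0],[68,-570,0,0,0,0],[68,-600,0,0,0,0],[68,-614,0,0,0,0],[68,-620,-10,0,0,0],[68,-620,-30,0,0,0],[68,-620,-50,0,0,0],[68,-620,-70,0,0,0],[68,-620,-70,0,0,0]]'

```

```text
time: 12.78
position: [0.5623, -0.3495, 0.1651]
tool_rot: [-3.139, -0.001, 0.006]
ft_force: [0.4, 0.2, 0.8]
grip_width: 1.001
grip_force: 0.0
```

```bash
python3 -m inch '[[1,-1,-12,0,0,0],[1,-1,-27,0,0,0],[1,-1,-40,0,0,0],[1,-1,-50,0,0,0],[1,-1,-56,0,0,0],[1,-1,-57,0,0,0],[1,-1,-57,0,0,0]]'
python3 -m inch '[[0,0,0,0,0,0],[0,0,0,0,0,0],[0,0,0,0,0,0],[0,0,0,0,0,0],[0,0,0,0,0,0],[0,0,0,0,0,0],[0,0,0,0,0,0]]' 30 25
```

```text
time: 13.65
position: [0.5649, -0.3518, 0.1115]
tool_rot: [3.141, 0.0, 0.001]
ft_force: [0.6, -0.0, 0.1]
grip_width: 0.997
grip_force: 0.0
time: 14.52
position: [0.5646, -0.352, 0.1112]
tool_rot: [3.141, -0.0, 0.0]
ft_force: [0.0, -1.1, -0.1]
grip_width: 0.5
grip_force: 25.0
```

```bash
python3 -m inch '[[0,0,5,0,0,0],[0,0,20,0,0,0],[0,0,45,0,0,0],[0,0,75,0,0,0],[0,0,105,0,0,0],[0,5,130,0,0,0],[-3,20,140,0,0,0],[-5,45,140,0,0,0],[-8,80,140,0,0,0],[-12,120,140,0,0,0],[-16,160,140,0,0,0],[-20,200,140,0,0,0],[-24,240,140,0,0,0],[-28,280,140,0,0,0],[-32,320,140,0,0,0],[-36,360,140,0,0,0],[-40,400,140,0,0,0],[-44,440,140,0,0,0],[-48,480,140,0,0,0],[-52,520,140,0,0,0]]'
python3 -m inch '[[-4,36,0,0,0,0],[-7,66,0,0,0,0],[-9,88,0,0,0,0],[-10,100,-8,0,0,0],[-10,106,-25,0,0,0],[-10,106,-50,0,0,0],[-10,106,-75,0,0,0],[-10,106,-100,0,0,0],[-10,106,-118,0,0,0],[-10,106,-130,0,0,0],[-10,106,-137,0,0,0],[-10,106,-140,0,0,0],[-10,106,-142,0,0,0],[-10,106,-142,0,0,0],[-10,106,-142,0,0,0]]'
```

```text
time: 17.02
position: [0.5109, 0.1702, 0.2507]
tool_rot: [3.141, 0.002, -0.001]
ft_force: [-0.1, 0.4, -2.8]
grip_width: 0.5
grip_force: 25.0
time: 18.9
position: [0.5028, 0.2745, 0.1095]
tool_rot: [-3.141, -0.0, -0.001]
ft_force: [0.2, -0.3, -3.2]
grip_width: 0.495
grip_force: 25.0
```

```bash
python3 -m inch '[[0,0,-1,0,0,0],[0,0,-1.5,0,0,0],[0,0,-2,0,0,0],[0,0,-2,0,0,0],[0,0,-2,0,0,0]]'

```

```text
time: 19.52
position: [0.5026, 0.2743, 0.1071]
tool_rot: [3.142, 0.0, 0.0]
ft_force: [1.1, -0.2, -2.9]
grip_width: 0.497
grip_force: 25.0
```

```bash
python3 -m inch '[[0,0,-0.5,0,0,0],[0,0,-1,0,0,0],[0,0,-1,0,0,0]]'

```

```text
time: 19.9
position: [0.5029, 0.2743, 0.107]
tool_rot: [3.141, -0.0, 0.001]
ft_force: [-1.9, -2.4, 5.4]
grip_width: 0.496
grip_force: 25.0
```

```bash
python3 -m inch '[[0,0,0,0,0,0],[0,0,0,0,0,0],[0,0,0,0,0,0],[0,0,10,0,0,0],[0,0,35,0,0,0],[0,0,70,0,0,0],[0,-5,105,0,0,0],[5,-25,130,0,0,0],[13,-60,140,0,0,0],[22,-105,140,0,0,0],[32,-155,140,0,0,0],[42,-205,140,0,0,0],[52,-255,140,0,0,0],[62,-305,140,0,0,0],[71,-355,140,0,0,0],[77,-400,135,0,0,0],[80,-430,120,0,0,0],[81,-446,100,0,0,0],[81,-452,75,0,0,0],[81,-452,60,0,0,0]]' 87
python3 -m inch '[[0,0,-5,0,0,0],[0,0,-10,0,0,0],[0,0,-10,0,0,0]]'
```

```text
time: 22.4
position: [0.5829, -0.177, 0.1644]
tool_rot: [-3.141, -0.001, 0.003]
ft_force: [-0.2, 0.5, -0.2]
grip_width: 0.995
grip_force: 0.0
time: 22.78
position: [0.5839, -0.1772, 0.1564]
tool_rot: [3.141, 0.001, 0.001]
ft_force: [0.6, 0.5, -0.4]
grip_width: 0.999
grip_force: 0.0
```

```bash
python3 -m inch '[[0,0,-12,0,0,0],[0,0,-27,0,0,0],[0,0,-40,0,0,0],[0,0,-50,0,0,0],[0,0,-55,0,0,0],[0,0,-56,0,0,0],[0,0,-56,0,0,0]]'
python3 -m inch '[[0,0,0,0,0,0],[0,0,0,0,0,0],[0,0,0,0,0,0],[0,0,0,0,0,0],[0,0,0,0,0,0],[0,0,0,0,0,0],[0,0,0,0,0,0],[0,0,0,0,0,0]]' 12 25
```

```text
time: 23.65
position: [0.5839, -0.1777, 0.1005]
tool_rot: [3.141, 0.0, 0.001]
ft_force: [0.6, -0.5, 0.3]
grip_width: 0.999
grip_force: 0.0
time: 24.65
position: [0.5836, -0.1777, 0.1001]
tool_rot: [3.141, 0.0, -0.0]
ft_force: [0.3, -0.8, -0.3]
grip_width: 0.271
grip_force: 25.0
```

```bash
python3 -m inch '[[0,0,5,0,0,0],[0,0,20,0,0,0],[0,0,45,0,0,0],[0,0,70,0,0,0],[-2,10,90,0,0,0],[-5,30,100,0,0,0],[-11,60,100,0,0,0],[-19,100,100,0,0,0],[-27,140,100,0,0,0],[-35,180,100,0,0,0],[-43,220,100,0,0,0],[-51,260,100,0,0,0],[-58,295,100,0,0,0],[-64,322,98,0,0,0],[-68,340,90,0,0,0],[-70,348,75,0,0,0],[-70,348,55,0,0,0],[-70,348,35,0,0,0],[-70,348,18,0,0,0],[-70,348,8,0,0,0]]'
python3 -m inch '[[0,0,-4,0,0,0],[0,0,-7,0,0,0],[0,0,-9,0,0,0],[0,0,-10,0,0,0],[0,0,-11,0,0,0],[0,0,-11,0,0,0]]'
```

```text
time: 27.15
position: [0.5131, 0.1695, 0.1064]
tool_rot: [3.141, -0.002, -0.003]
ft_force: [-0.2, -0.2, -2.4]
grip_width: 0.27
grip_force: 25.0
time: 27.9
position: [0.5136, 0.1703, 0.0972]
tool_rot: [3.141, 0.0, 0.0]
ft_force: [-0.3, -0.1, -2.7]
grip_width: 0.268
grip_force: 25.0
```

```bash
python3 -m inch '[[0,0,-0.5,0,0,0],[0,0,-1,0,0,0],[0,0,-1.5,0,0,0],[0,0,-1.5,0,0,0]]'
```

```text
time: 28.4
position: [0.5137, 0.1703, 0.0961]
tool_rot: [3.141, 0.0, 0.0]
ft_force: [-1.9, -1.2, 2.7]
grip_width: 0.268
grip_force: 25.0
```

```bash
python3 -m inch '[[0,0,0,0,0,0],[0,0,0,0,0,0],[0,0,0,0,0,0],[0,0,10,0,0,0],[0,0,35,0,0,0],[0,0,75,0,0,0],[0,-5,115,0,0,0],[2,-25,155,0,0,0],[4,-60,190,0,0,0],[6,-105,220,0,0,0],[8,-155,245,0,0,0],[10,-205,265,0,0,0],[12,-250,280,0,0,0],[14,-295,290,0,0,0],[16,-330,290,0,0,0],[16,-355,290,0,0,0],[16,-370,290,0,0,0],[16,-370,290,0,0,0],[16,-370,290,0,0,0],[16,-370,290,0,0,0]]' 87
cat > mm.py <<'E'
from m import *
import sys
np.set_printoptions(precision=4,suppress=True)
def pts(m,z,P,seed):
    cs=cv2.findContours(m.astype(np.uint8),0,1)[0]; c=max(cs,key=cv2.contourArea)[:,0]
    return np.array([ray(P,u,v,z) for u,v in c])
def reg(P,d,x,y,r):
    v,u=np.mgrid[:480,:640]; w=cloud(np.where(d>0,d,9),P); return np.hypot(w[...,0]-x,w[...,1]-y)<r
def coasters(im,d,P):
    g=cv2.cvtColor(im,cv2.COLOR_RGB2HSV)
    for n,x,y,R,z in (('square',.484,-.255,.075,.01),('cork',.563,-.352,.056,.01),('hex',.583,-.1775,.06,.01),('puck',.53,.005,.06,.008)):
        a=reg(P,d,x,y,R)
        m=a&(g[...,1]<60)&(g[...,2]>90) if n in('square','puck') else a&(g[...,2]>60)
        q=pts(m,z,P,0); print(n,circ(q),cv2.minEnclosingCircle((q[:,:2]*1000).astype(np.float32)),cv2.minAreaRect((q[:,:2]*1000).astype(np.float32)))
def lamp(im,d,P,x,y,zt):
    w=cloud(d,P); a=reg(P,d,x,y,.045)&(w[...,2]>zt-.006)&(w[...,2]<zt+.006)
    q=pts(a,zt,P,0); print('lamp',circ(q),cv2.minEnclosingCircle((q[:,:2]*1000).astype(np.float32)),np.median(w[a][:,2]))
E
python3 - <<'E'
from mm import *
for n,f in(('wrist','w2'),('scene','scene2')):
    im,d,P=grab(n); save(im,f+'.png'); np.savez('pics/'+f+'0.npz',im=im,d=d,mtx=P['mtx'],T=P['T'])
    print(n); coasters(im,d,P); lamp(im,d,P,.5745,-.2645,.04)
print(ctrl.get_state()['position'])
E
```

```text
time: 30.9
position: [0.5299, -0.1982, 0.3859]
tool_rot: [-3.142, -0.004, -0.001]
ft_force: [0.0, 0.2, 0.5]
grip_width: 0.999
grip_force: 0.0
wrist
square [  0.4854  -0.2543   0.0518 256.    ] ((485.1108093261719, -254.40243530273438), 64.24497985839844) ((485.1403503417969, -253.98606872558594), (94.107421875, 94.51225280761719), 86.93523406982422)
cork [  0.5621  -0.3551   0.0494 263.    ] ((561.841552734375, -354.0681457519531), 54.34674835205078) ((561.87744140625, -355.8915100097656), (101.22073364257812, 97.41249084472656), 34.885169982910156)
hex [-15033.069    2328.6878  15212.6904   1197.    ] ((335.02557373046875, -95.78522491455078), 357.2900695800781) ((305.6170349121094, -96.31027221679688), (145.12689208984375, 710.285888671875), 0.10976456105709076)
puck [  0.5297   0.0053   0.0392 164.    ] ((529.8187255859375, 5.339159965515137), 39.971351623535156) ((529.6932983398438, 5.494968414306641), (78.10285186767578, 78.99739837646484), 85.20720672607422)
lamp [  0.5743  -0.264    0.0242 111.    ] ((574.3519897460938, -264.066162109375), 24.874282836914062) 0.040582899366678
[... 267 characters left out ...]
654296875, -354.83746337890625), 50.54147720336914) ((565.5115356445312, -355.8210754394531), (96.5743637084961, 98.47571563720703), 68.97130584716797)
hex [  0.5843  -0.1796   0.0472 128.    ] ((584.5498657226562, -179.7198944091797), 52.35441589355469) ((584.5780639648438, -179.40074157714844), (90.2980728149414, 104.60460662841797), 81.32962036132812)
puck [ 0.5337  0.0047  0.0399 93.    ] ((533.9558715820312, 5.365005016326904), 41.61848449707031) ((533.0984497070312, 4.5642547607421875), (79.33030700683594, 80.37157440185547), 68.91738891601562)
lamp [ 0.5786 -0.265   0.025  70.    ] ((579.650390625, -266.01214599609375), 27.445415496826172) 0.04022863199948851
[ 0.5298 -0.1987  0.3858]
```

View pics/w2.png

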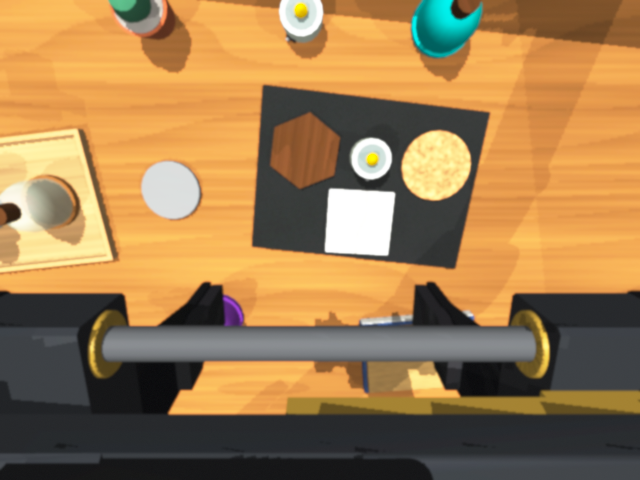

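View pics/scene2.png

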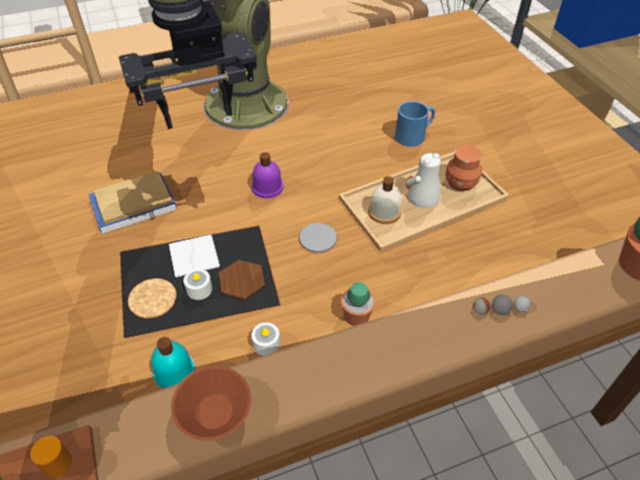

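All three stand upright on the tray (scene: cloche 386,205; bear 427,180; jar 464,168). The mat now holds only the lamp (198,285) and the three empty coasters. Next I'll measure the coasters precisely and pick the lamp.

```bash
python3 - <<'E'
from mm import *
im,d,P=load('w2'); g=cv2.cvtColor(im,cv2.COLOR_RGB2HSV)
for n,(a,b,c,e) in dict(cork=(395,122,480,208),hex=(265,106,346,194),sq=(318,182,402,262)).items():
    m=np.zeros((480,640),bool); m[b:e,a:c]=1
    m&=(g[...,1]<60)&(g[...,2]>150) if n=='sq' else (g[...,1]>80)&(g[...,2]>(150 if n=='cork' else 50))
    q=pts(m,.01,P,0)[:,:2].astype(np.float32)*1000; mo=cv2.moments(q.reshape(-1,1,2)); print(n,mo['m10']/mo['m00'],mo['m01']/mo['m00'],cv2.minEnclosingCircle(q),mo['m00'])
E
python3 -m inch '[[6,-8,-25,0,0,0],[15,-22,-60,0,0,0],[27,-40,-105,0,0,0],[38,-56,-150,0,0,0],[44,-65,-195,0,0,0],[44.5,-65.3,-235,0,0,0],[44.5,-65.3,-270,0,0,0],[44.5,-65.3,-300,0,0,0],[44.5,-65.3,-310,0,0,0],[44.5,-65.3,-310,0,0,0]]' 66 12
```

```text
cork 563.2589870362118 -355.021501415383 ((563.2111206054688, -354.92755126953125), 47.045013427734375) 6706.668278643861
hex 582.0179125335316 -178.7389552827209 ((581.8878784179688, -178.82627868652344), 50.47434997558594) 6725.621316465549
sq 485.05517414738 -254.2094155875312 ((485.1549377441406, -254.49761962890625), 63.266754150390625) 8240.840713272337
time: 32.25
position: [0.5741, -0.2647, 0.0756]
tool_rot: [-3.141, -0.0, 0.001]
ft_force: [-0.1, 1.1, 0.9]
grip_width: 0.756
grip_force: 0.0
```

```bash
python3 -m inch '[[0,0.5,-10,0,0,0],[0,0.5,-22,0,0,0],[0,0.5,-33,0,0,0],[0,0.5,-41,0,0,0],[0,0.5,-46,0,0,0],[0,0.5,-47,0,0,0],[0,0.5,-47,0,0,0]]'
python3 -m inch '[[0,0,0,0,0,0],[0,0,0,0,0,0],[0,0,0,0,0,0],[0,0,0,0,0,0],[0,0,0,0,0,0]]' 40 12
```

```text
time: 33.12
position: [0.5743, -0.2645, 0.0288]
tool_rot: [3.141, 0.0, 0.001]
ft_force: [-0.4, 0.1, -0.1]
grip_width: 0.758
grip_force: 0.0
time: 33.75
position: [0.5742, -0.2646, 0.0288]
tool_rot: [3.141, 0.0, 0.0]
ft_force: [-0.4, -0.6, 3.2]
grip_width: 0.572
grip_force: 12.0
```

```bash
python3 -m inch '[[0,0,5,0,0,0],[0,0,20,0,0,0],[0,0,45,0,0,0],[0,5,70,0,0,0],[-4,22,80,0,0,0],[-10,50,80,0,0,0],[-16,85,80,0,0,0],[-22,125,80,0,0,0],[-28,165,80,0,0,0],[-34,205,80,0,0,0],[-39,235,80,0,0,0],[-42,255,78,0,0,0],[-44,266,68,0,0,0],[-44.6,269.5,50,0,0,0],[-44.6,269.5,32,0,0,0],[-44.6,269.5,18,0,0,0],[-44.6,269.5,10,0,0,0],[-44.6,269.5,6,0,0,0],[-44.6,269.5,6,0,0,0],[-44.6,269.5,6,0,0,0]]'
```

```text
time: 36.25
position: [0.53, 0.005, 0.0351]
tool_rot: [3.141, -0.0, 0.002]
ft_force: [0.4, -0.4, -0.6]
grip_width: 0.569
grip_force: 12.0
```

```bash
python3 -m inch '[[0,0,-0.5,0,0,0],[0,0,-1,0,0,0],[0,0,-1.5,0,0,0],[0,0,-1.5,0,0,0],[0,0,-1.5,0,0,0]]'
```

```text
time: 36.88
position: [0.5295, 0.005, 0.0331]
tool_rot: [3.142, 0.0, -0.0]
ft_force: [0.1, -0.2, 0.6]
grip_width: 0.568
grip_force: 12.0
```

```bash
python3 -m inch '[[0,0,-0.5,0,0,0],[0,0,-0.7,0,0,0],[0,0,-0.7,0,0,0]]'; python3 -m inch '[[0,0,0,0,0,0],[0,0,0,0,0,0],[0,0,0,0,0,0],[0,0,8,0,0,0],[0,0,25,0,0,0],[0,0,55,0,0,0],[0,0,95,0,0,0],[0,0,140,0,0,0],[0,0,185,0,0,0],[0,0,225,0,0,0],[0,0,255,0,0,0],[0,0,270,0,0,0],[0,0,270,0,0,0],[0,0,270,0,0,0]]' 66
python3 - <<'E'
from mm import *
im,d,P=grab('wrist'); save(im,'w3.png'); np.savez('pics/w30.npz',im=im,d=d,mtx=P['mtx'],T=P['T'])
lamp(im,d,P,.53,.005,.044)
g=cv2.cvtColor(im,cv2.COLOR_RGB2HSV); w=cloud(d,P)
a=reg(P,d,.53,.005,.055)&(g[...,1]<60)&(d>0)&(w[...,2]<.02); a=a
q=pts(a,.008,P,0); print('puck',circ(q,.04),circ(q)); print(ctrl.get_state()['position'])
E
```

```text
time: 37.25
position: [0.5296, 0.005, 0.0328]
tool_rot: [3.141, 0.0, 0.0]
ft_force: [-1.6, 0.5, 5.1]
grip_width: 0.572
grip_force: 12.0
time: 39.0
position: [0.5288, 0.0049, 0.3011]
tool_rot: [-3.142, -0.0, 0.003]
ft_force: [0.5, -0.2, -0.9]
grip_width: 0.759
grip_force: 0.0
lamp [  0.53     0.0056   0.0243 129.    ] ((530.232177734375, 5.591226577758789), 25.034482955932617) 0.04467694728545568
puck [  0.5298   0.0061   0.04   190.    ] [  0.5298   0.0061   0.0389 190.    ]
[0.5288 0.0049 0.3009]
```

View pics/w3.png

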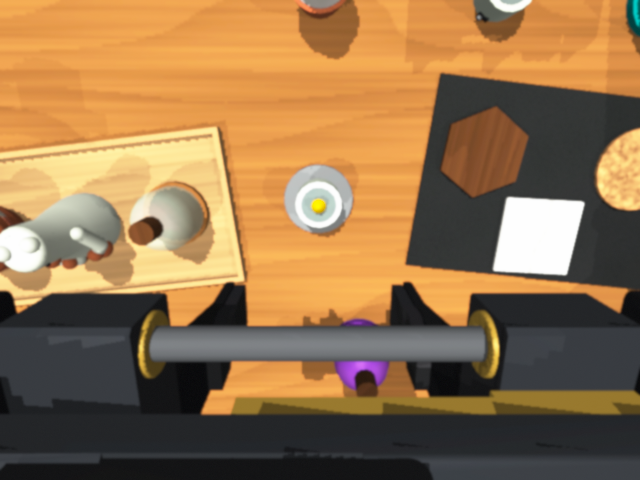

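Lamp sits centred on the puck (wrist: lamp rim and puck both around (319,203)), within 0.5 mm. Now a look over the tray.

```bash
python3 -m inch '[[-3,20,10,0,0,0],[-6,55,30,0,0,0],[-10,95,50,0,0,0],[-14,135,70,0,0,0],[-18,175,85,0,0,0],[-21,210,90,0,0,0],[-24,240,90,0,0,0],[-25,258,90,0,0,0],[-25,265,90,0,0,0],[-25,265,90,0,0,0],[-25,265,90,0,0,0]]' 87
cat > top.py <<'E'
from mm import *
def tops(im,d,P,S):
    w=cloud(d,P); g=cv2.cvtColor(im,cv2.COLOR_RGB2HSV)
    for k,(x,y,zt,r) in S.items():
        a=(d>0)&(np.hypot(w[...,0]-x,w[...,1]-y)<r+.015)&(abs(w[...,2]-zt)<.005)
        q=pts(a,zt,P,0); print(k,circ(q,r),cv2.minEnclosingCircle((q[:,:2]*1000).astype(np.float32)),np.median(w[a][:,2]))
E
python3 - <<'E'
from top import *
im,d,P=grab('wrist'); save(im,'w4.png'); np.savez('pics/w40.npz',im=im,d=d,mtx=P['mtx'],T=P['T'])
tops(im,d,P,dict(jar=(.491,.379,.096,.029),fig=(.503,.2743,.122,.022),cloche=(.5137,.1703,.104,.012)))
print(ctrl.get_state()['position'])
# same on w1
im,d,P=load('w1'); tops(im,d,P,dict(jar=(.4837,-.2555,.1,.029),fig=(.5646,-.352,.126,.022),cloche=(.5836,-.1777,.108,.012)))
E
```

```text
time: 40.42
position: [0.5048, 0.2692, 0.3924]
tool_rot: [3.141, -0.002, -0.0]
ft_force: [0.5, 0.1, 0.1]
grip_width: 1.001
grip_force: 0.0
jar [  0.4904   0.3788   0.029  139.    ] ((490.5101318359375, 378.78448486328125), 29.761154174804688) 0.09644084684370613
fig [  0.5026   0.2744   0.022  108.    ] ((502.881103515625, 274.5141296386719), 21.44026756286621) 0.12211700035949502
cloche [ 0.5138  0.1712  0.012  58.    ] ((513.8053588867188, 171.2058868408203), 12.417133331298828) 0.10434611514356965
[0.5049 0.2691 0.3924]
jar [  0.4835  -0.2556   0.029  138.    ] ((483.4591064453125, -255.53237915039062), 29.646682739257812) 0.10039613853255028
fig [  0.5642  -0.3508   0.022  117.    ] ((564.4777221679688, -350.59033203125), 21.483726501464844) 0.1259224506135535
cloche [ 0.5836 -0.1776  0.012  63.    ] ((583.433837890625, -177.63955688476562), 12.218560218811035) 0.10840050770257242
```

View pics/w4.png

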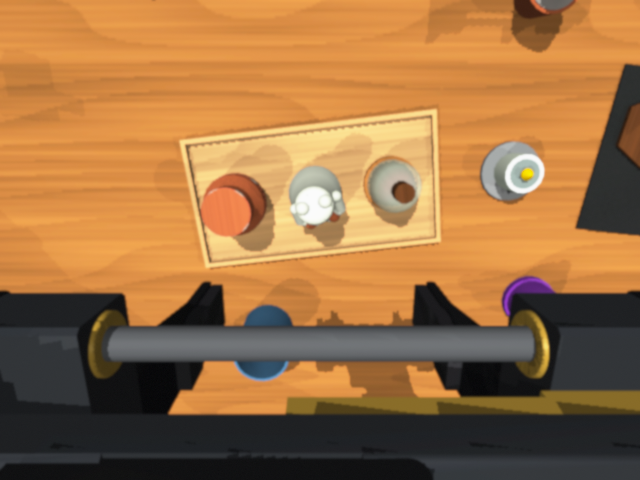

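The tray holds the jar (235,205), bear (317,200) and cloche (392,187), all upright. Wrist and TCP frames agree to under 1 mm. Returning the cloche.

```bash
python3 -m inch '[[2,-15,-15,0,0,0],[5,-40,-45,0,0,0],[7,-70,-85,0,0,0],[9,-90,-125,0,0,0],[9,-99,-165,0,0,0],[9,-99,-200,0,0,0],[9,-99,-230,0,0,0],[9,-99,-255,0,0,0],[9,-99,-275,0,0,0],[9,-99,-287,0,0,0],[9,-99,-294,0,0,0],[9,-99,-295,0,0,0],[9,-99,-295,0,0,0]]' 87
python3 -m inch '[[0,0,0,0,0,0],[0,0,0,0,0,0],[0,0,0,0,0,0],[0,0,0,0,0,0],[0,0,0,0,0,0],[0,0,0,0,0,0],[0,0,0,0,0,0],[0,0,0,0,0,0]]' 12 25
```

```text
time: 42.1
position: [0.514, 0.1712, 0.098]
tool_rot: [-3.141, -0.0, -0.002]
ft_force: [0.5, -0.6, 0.1]
grip_width: 0.997
grip_force: 0.0
time: 43.1
position: [0.5135, 0.1706, 0.0973]
tool_rot: [3.141, -0.0, -0.0]
ft_force: [0.2, -1.4, 0.5]
grip_width: 0.266
grip_force: 25.0
```

```bash
python3 -m inch '[[0,0,5,0,0,0],[0,0,20,0,0,0],[0,0,45,0,0,0],[0,0,75,0,0,0],[2,-10,105,0,0,0],[7,-30,115,0,0,0],[14,-60,115,0,0,0],[24,-100,115,0,0,0],[33,-140,115,0,0,0],[42,-180,115,0,0,0],[50,-220,115,0,0,0],[57,-260,115,0,0,0],[63,-295,115,0,0,0],[66,-323,113,0,0,0],[68,-341,105,0,0,0],[68.5,-349.5,85,0,0,0],[68.5,-349.5,62,0,0,0],[68.5,-349.5,40,0,0,0],[68.5,-349.5,25,0,0,0],[68.5,-349.5,15,0,0,0]]'
python3 -m inch '[[0,0,-4,0,0,0],[0,0,-7,0,0,0],[0,0,-9,0,0,0],[0,0,-10,0,0,0],[0,0,-10.5,0,0,0],[0,0,-10.5,0,0,0],[0,0,-10.5,0,0,0]]'
```

```text
time: 45.6
position: [0.5816, -0.1775, 0.1111]
tool_rot: [-3.141, -0.002, 0.002]
ft_force: [1.2, -0.1, -2.5]
grip_width: 0.27
grip_force: 25.0
time: 46.48
position: [0.5821, -0.1785, 0.102]
tool_rot: [3.141, 0.0, 0.0]
ft_force: [-0.0, 0.4, -2.1]
grip_width: 0.269
grip_force: 25.0
```

```bash
python3 -m inch '[[0,0,-0.5,0,0,0],[0,0,-1,0,0,0],[0,0,-1.5,0,0,0],[0,0,-1.5,0,0,0]]'
```

```text
time: 46.98
position: [0.5822, -0.1787, 0.1012]
tool_rot: [3.141, -0.0, 0.001]
ft_force: [-2.1, -0.3, 5.7]
grip_width: 0.263
grip_force: 25.0
```

```bash
python3 -m inch '[[0,0,0,0,0,0],[0,0,0,0,0,0],[0,0,0,0,0,0],[0,0,10,0,0,0],[0,0,35,0,0,0],[0,0,75,0,0,0],[0,5,115,0,0,0],[-5,25,145,0,0,0],[-13,60,150,0,0,0],[-22,105,150,0,0,0],[-32,155,150,0,0,0],[-42,205,150,0,0,0],[-52,255,150,0,0,0],[-62,305,150,0,0,0],[-71,355,150,0,0,0],[-77,400,145,0,0,0],[-79,430,130,0,0,0],[-79.5,446,110,0,0,0],[-79.5,453,85,0,0,0],[-79.5,453,65,0,0,0]]' 87
python3 -m inch '[[0,0,-15,0,0,0],[0,0,-30,0,0,0],[0,0,-43,0,0,0],[0,0,-53,0,0,0],[0,0,-58,0,0,0],[0,0,-58,0,0,0],[0,0,-58,0,0,0]]'
```

```text
time: 49.48
position: [0.5022, 0.2752, 0.1649]
tool_rot: [-3.141, -0.002, -0.0]
ft_force: [0.4, -0.3, -0.7]
grip_width: 0.999
grip_force: 0.0
time: 50.35
position: [0.5028, 0.2748, 0.1079]
tool_rot: [-3.141, -0.0, -0.001]
ft_force: [-0.9, 0.9, -0.4]
grip_width: 1.003
grip_force: 0.0
```

```bash
python3 -m inch '[[0,0,0,0,0,0],[0,0,0,0,0,0],[0,0,0,0,0,0],[0,0,0,0,0,0],[0,0,0,0,0,0],[0,0,0,0,0,0],[0,0,0,0,0,0]]' 30 25
python3 -m inch '[[0,0,5,0,0,0],[0,0,20,0,0,0],[0,0,45,0,0,0],[0,0,75,0,0,0],[0,0,105,0,0,0],[0,-5,130,0,0,0],[3,-20,140,0,0,0],[5,-45,140,0,0,0],[8,-80,140,0,0,0],[12,-120,140,0,0,0],[16,-160,140,0,0,0],[20,-200,140,0,0,0],[24,-240,140,0,0,0],[28,-280,140,0,0,0],[32,-320,140,0,0,0],[36,-360,140,0,0,0],[40,-400,140,0,0,0],[44,-440,140,0,0,0],[48,-480,140,0,0,0],[52,-520,140,0,0,0]]'
python3 -m inch '[[4,-36,0,0,0,0],[7,-66,0,0,0,0],[8,-90,0,0,0,0],[8.4,-103,-8,0,0,0],[8.4,-109,-25,0,0,0],[8.4,-109,-50,0,0,0],[8.4,-109,-75,0,0,0],[8.4,-109,-97,0,0,0],[8.4,-109,-113,0,0,0],[8.4,-109,-123,0,0,0],[8.4,-109,-130,0,0,0],[8.4,-109,-133,0,0,0],[8.4,-109,-134.5,0,0,0],[8.4,-109,-134.5,0,0,0],[8.4,-109,-134.5,0,0,0]]'
```

```text
time: 51.22
position: [0.5025, 0.2743, 0.1074]
tool_rot: [3.141, -0.0, -0.0]
ft_force: [0.8, -1.5, 0.5]
grip_width: 0.497
grip_force: 25.0
time: 53.72
position: [0.5535, -0.2477, 0.2468]
tool_rot: [-3.141, 0.001, 0.002]
ft_force: [0.8, 0.1, -3.4]
grip_width: 0.499
grip_force: 25.0
time: 55.6
position: [0.5631, -0.3546, 0.1133]
tool_rot: [3.141, -0.0, 0.001]
ft_force: [-0.1, 0.0, -3.9]
grip_width: 0.497
grip_force: 25.0
```

Contact is expected at z≈0.111.

```bash
python3 -m inch '[[0,0,-0.5,0,0,0],[0,0,-1,0,0,0],[0,0,-1.5,0,0,0],[0,0,-2,0,0,0],[0,0,-2.3,0,0,0],[0,0,-2.3,0,0,0]]'
```

```text
time: 56.35
position: [0.5631, -0.3546, 0.1114]
tool_rot: [3.141, -0.0, 0.001]
ft_force: [-2.6, -0.0, 2.8]
grip_width: 0.497
grip_force: 25.0
```

```bash
python3 -m inch '[[0,0,0,0,0,0],[0,0,0,0,0,0],[0,0,0,0,0,0],[0,0,10,0,0,0],[0,0,35,0,0,0],[0,0,75,0,0,0],[0,5,110,0,0,0],[-3,25,130,0,0,0],[-6,60,130,0,0,0],[-10,105,130,0,0,0],[-15,155,130,0,0,0],[-20,205,130,0,0,0],[-25,255,130,0,0,0],[-30,305,130,0,0,0],[-35,355,130,0,0,0],[-40,405,130,0,0,0],[-45,455,130,0,0,0],[-50,505,130,0,0,0],[-55,555,130,0,0,0],[-60,605,130,0,0,0]]' 87
python3 -m inch '[[-4,45,0,0,0,0],[-8,83,0,0,0,0],[-11,110,-10,0,0,0],[-12.3,124,-30,0,0,0],[-12.3,129,-55,0,0,0],[-12.3,129,-82,0,0,0],[-12.3,129,-107,0,0,0],[-12.3,129,-127,0,0,0],[-12.3,129,-142,0,0,0],[-12.3,129,-150,0,0,0],[-12.3,129,-151,0,0,0],[-12.3,129,-151,0,0,0],[-12.3,129,-151,0,0,0]]'
python3 -m inch '[[0,0,0,0,0,0],[0,0,0,0,0,0],[0,0,0,0,0,0],[0,0,0,0,0,0],[0,0,0,0,0,0],[0,0,0,0,0,0]]' 40 25
```

```text
time: 58.85
position: [0.5012, 0.2526, 0.2404]
tool_rot: [3.14, 0.001, -0.0]
ft_force: [0.5, 0.6, 0.5]
grip_width: 1.002
grip_force: 0.0
time: 60.48
position: [0.491, 0.3799, 0.0904]
tool_rot: [-3.141, -0.0, -0.002]
ft_force: [-0.0, -0.4, 0.5]
grip_width: 0.996
grip_force: 0.0
time: 61.22
position: [0.4907, 0.3791, 0.0896]
tool_rot: [3.141, -0.0, -0.0]
ft_force: [0.6, -1.6, 2.4]
grip_width: 0.657
grip_force: 25.0
```

```bash
python3 -m inch '[[0,0,5,0,0,0],[0,0,20,0,0,0],[0,0,45,0,0,0],[0,0,75,0,0,0],[0,0,105,0,0,0],[2,-5,130,0,0,0],[5,-20,145,0,0,0],[8,-45,150,0,0,0],[12,-80,150,0,0,0],[15,-120,150,0,0,0],[17,-160,150,0,0,0],[18,-200,150,0,0,0],[18,-240,150,0,0,0],[18,-280,150,0,0,0],[17,-320,150,0,0,0],[16,-360,150,0,0,0],[14,-400,150,0,0,0],[11,-440,150,0,0,0],[8,-480,150,0,0,0],[5,-520,150,0,0,0]]'
python3 -m inch '[[1,-36,0,0,0,0],[-3,-66,0,0,0,0],[-7,-90,-3,0,0,0],[-9,-106,-15,0,0,0],[-10,-113,-35,0,0,0],[-10,-113,-60,0,0,0],[-10,-113,-85,0,0,0],[-10,-113,-108,0,0,0],[-10,-113,-124,0,0,0],[-10,-113,-134,0,0,0],[-10,-113,-140,0,0,0],[-10,-113,-143,0,0,0],[-10,-113,-144.5,0,0,0],[-10,-113,-144.5,0,0,0],[-10,-113,-144.5,0,0,0]]'
```

```text
time: 63.72
position: [0.4946, -0.1421, 0.2395]
tool_rot: [3.141, -0.001, -0.001]
ft_force: [0.8, -0.3, -4.5]
grip_width: 0.661
grip_force: 25.0
time: 65.6
position: [0.4858, -0.2536, 0.0954]
tool_rot: [3.141, 0.0, 0.001]
ft_force: [-1.1, -0.4, -5.1]
grip_width: 0.66
grip_force: 25.0
```

```bash
python3 -m inch '[[0,0,-0.5,0,0,0],[0,0,-1,0,0,0],[0,0,-1.5,0,0,0],[0,0,-1.5,0,0,0]]'
```

```text
time: 66.1
position: [0.4856, -0.2535, 0.0936]
tool_rot: [3.141, 0.0, -0.0]
ft_force: [0.2, -0.3, -4.0]
grip_width: 0.662
grip_force: 25.0
```

```bash
python3 -m inch '[[0,-0.5,-0.3,0,0,0],[0,-0.5,-0.7,0,0,0],[0,-0.5,-1,0,0,0],[0,-0.5,-1,0,0,0]]'
```

```text
time: 66.6
position: [0.4859, -0.2537, 0.0935]
tool_rot: [3.142, 0.0, 0.001]
ft_force: [-2.6, 1.9, 5.0]
grip_width: 0.659
grip_force: 25.0
```

Release and rise to the same hover as the w2 view.

```bash
python3 -m inch '[[0,0,0,0,0,0],[0,0,0,0,0,0],[0,0,0,0,0,0],[0,0,10,0,0,0],[0,0,35,0,0,0],[0,0,75,0,0,0],[5,5,115,0,0,0],[15,15,160,0,0,0],[25,30,205,0,0,0],[35,42,245,0,0,0],[42,52,275,0,0,0],[44,55,292,0,0,0],[44,55,292,0,0,0],[44,55,292,0,0,0],[44,55,292,0,0,0]]' 87
python3 - <<'E'
from top import *
for n,f in(('wrist','w5'),('scene','scene5')):
    im,d,P=grab(n); save(im,f+'.png'); np.savez('pics/'+f+'0.npz',im=im,d=d,mtx=P['mtx'],T=P['T'])
    print(n); tops(im,d,P,dict(jar=(.4851,-.2543,.1,.029),fig=(.5632,-.355,.126,.022),cloche=(.582,-.1788,.108,.012),lamp=(.53,.005,.044,.025)))
print(ctrl.get_state()['position'])
a=np.load('pics/w50.npz')['im'][90:270,240:490]; save(cv2.resize(a,None,fx=3.2,fy=3.2,interpolation=2),'c5.png')
E
```

```text
time: 68.47
position: [0.5288, -0.1995, 0.3831]
tool_rot: [-3.141, 0.001, 0.004]
ft_force: [0.2, -0.9, -0.2]
grip_width: 1.001
grip_force: 0.0
wrist
jar [  0.4853  -0.2531   0.029  139.    ] ((485.43438720703125, -253.20767211914062), 29.67038345336914) 0.10035746067835494
fig [  0.5626  -0.3526   0.022  118.    ] ((562.9007568359375, -352.5100402832031), 21.80885124206543) 0.12599841269952325
cloche [ 0.5822 -0.1783  0.012  62.    ] ((582.1414184570312, -178.18809509277344), 11.87519359588623) 0.10832576737474048
lamp [  0.5299   0.0044   0.025  111.    ] ((529.92822265625, 4.31416130065918), 25.525758743286133) 0.04472212693171962
scene
jar [ 0.4889 -0.254   0.029  79.    ] ((489.6533203125, -252.99049377441406), 31.963973999023438) 0.0997824736572106
fig [ 0.568  -0.3543  0.022  64.    ] ((568.1250610351562, -354.59716796875), 22.06311798095703) 0.1259601825147495
cloche [ 0.586  -0.1794  0.012  34.    ] ((586.1431274414062, -179.13531494140625), 14.19477367401123) 0.1080608976246642
lamp [ 0.5339  0.0041  0.025  63.    ] ((535.5714111328125, 3.61598539352417), 27.595136642456055) 0.04423538304790242
[ 0.5291 -0.1993  0.3836]
```

View pics/c5.png

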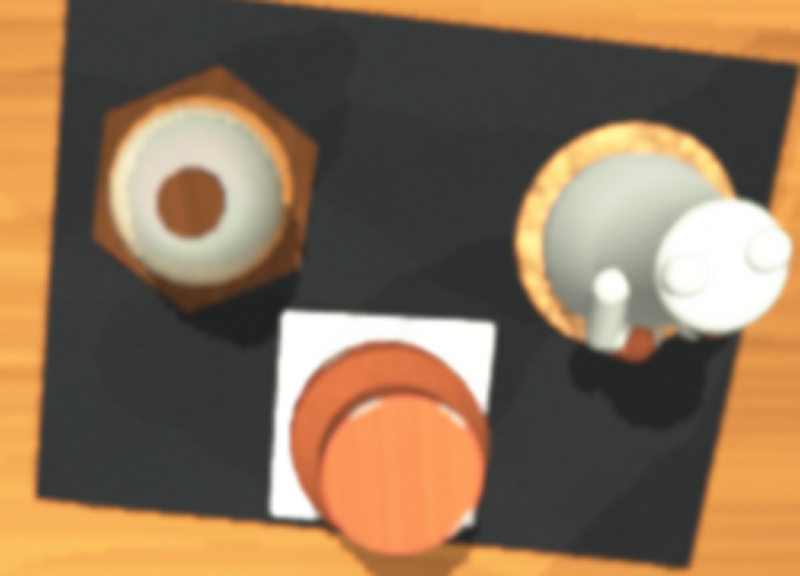

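View pics/scene5.png

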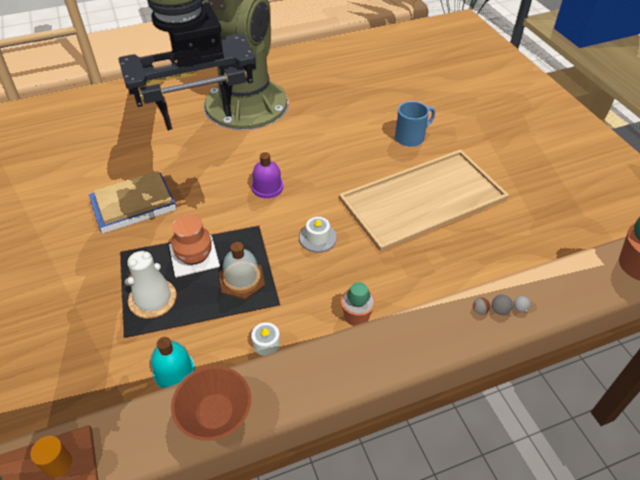

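```bash
python3 -m inch '[[0,-20,0,0,0,0],[0,-55,0,0,0,0],[0,-95,0,0,0,0],[0,-130,0,0,0,0],[0,-150,0,0,0,0],[0,-155,0,0,0,0],[0,-155,0,0,0,0],[0,-155,0,0,0,0]]'
python3 - <<'E'
from top import *
im,d,P=grab('wrist'); save(im,'w6.png'); np.savez('pics/w60.npz',im=im,d=d,mtx=P['mtx'],T=P['T'])
tops(im,d,P,dict(jar=(.4851,-.2543,.1,.029),fig=(.5632,-.355,.126,.022)))
K=P['mtx'];T=np.array(P['T']); p=T[:3,:3].T@(np.array([.5632,-.355,.03])-T[:3,3]); u,v=(K@p/p[2])[:2].astype(int); print(u,v)
save(cv2.resize(im[v-70:v+70,u-80:u+80],None,fx=4.5,fy=4,interpolation=2),'c6.png')
w=cloud(d,P); g=cv2.cvtColor(im,cv2.COLOR_RGB2HSV); r=np.hypot(w[...,0]-.5632,w[...,1]+.355)
cork=(r<.056)&(g[...,1]>80)&(g[...,2]>120)&(w[...,2]<.016)
q=pts(cork,.01,P,0)
# keep only far-side outer edge points (+x half and both sides)
s=q[(q[:,0]>.555)]; print('cork',circ(s,.046),circ(s))
for z0,z1 in((.014,.02),(.018,.03),(.03,.04)):
    b=w[(d>0)&(r<.045)&(w[...,2]>z0)&(w[...,2]<z1)&(g[...,1]<60)]; print('base',z0,circ(b),circ(b,.036))
E
```

```text
time: 69.58
position: [0.5302, -0.3523, 0.3851]
tool_rot: [-3.141, -0.004, -0.001]
ft_force: [-0.2, 0.3, -0.2]
grip_width: 0.999
grip_force: 0.0
jar [  0.4855  -0.2536   0.029  138.    ] ((485.2934265136719, -253.92808532714844), 29.84031105041504) 0.1004513816053797
fig [  0.5627  -0.3541   0.022  115.    ] ((562.8161010742188, -354.0419921875), 21.277498245239258) 0.12600494888171276
321 167
cork [  0.5626  -0.3552   0.046  207.    ] [  0.5642  -0.3554   0.0447 207.    ]
base 0.014 [ 0.6085 -0.3585  0.0163  1.    ] [ 0.6224 -0.3725  0.036   1.    ]
base 0.018 [ 0.5621 -0.354   0.0354 16.    ] [ 0.5614 -0.3542  0.036  16.    ]
base 0.03 [  0.5624  -0.3539   0.0339 124.    ] [  0.56    -0.3547   0.036  124.    ]
```

View pics/c6.png

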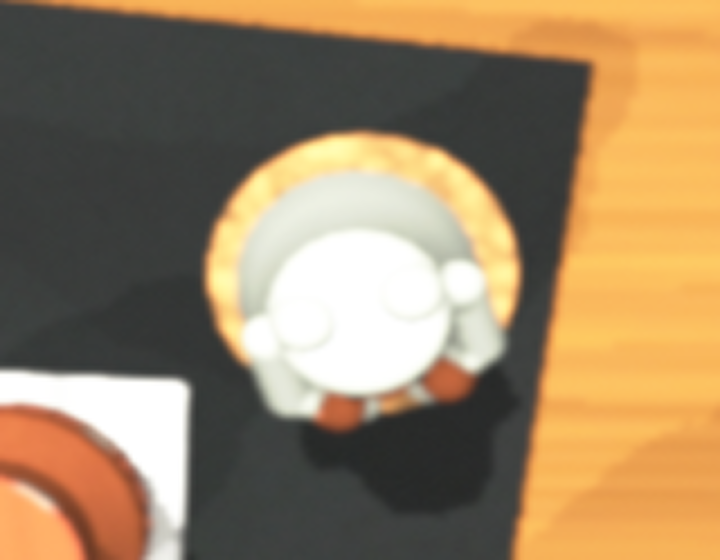

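The close view shows the bear's base centred on the cork ring, about 1 mm off. Jar, cloche and lamp are within about 1 mm too. Everything is upright and the gripper is clear, so I'm handing in.

```bash
python3 -c "from bench import ctrl; print(ctrl.close_job())"
```

```text
the job is handed in; nothing more can be done
None
```

The job is handed in at about 70 s of the 144 s: the lamp sits centred on the puck, and the jar, figurine and cloche went via the tray back to their own coasters, upright and about 1 mm off centre or less; the cactus was not touched.

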